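# Let down a hand-truck tyre at its valve

## Robot

A 7-joint arm with a two-finger parallel gripper is mounted at the origin on the work surface. World frame = base frame: x ahead of the robot, y to its left, z up, the work surface at z = 0. Lengths are in m, angles in rad, forces in N, time in s.
With the tool pointing down it reaches from about 0.425 to 0.925 m from the base axis. Payload 6.8 kg.
Tool frame: the origin (TCP) lies between the finger pads; the fingertips stand 14 mm ahead of it and the grasp point (between the pads) lies 5 mm behind it; z points along the fingers, y is the line along which they close (so a half turn about z gives the same grasp; the last joint's range is limited). The gripper opens to 85 mm and grips with 20 to 120 N. Pads are 22 mm wide; open, the fingers measure 114 mm over their backs; the gripper's body (76 mm by 85 mm) begins 54 mm behind the grasp point. The pads swing forward as they close: fully open they stand 13 mm farther back than shut.
Start: joints at [-1.398, 0.477, 0.022, 1.555, -0.011, 1.109, -0.083], TCP at [0.187, 0.649, 0.245] pointing down, gripper open.
Joint ranges: [-2.96, 2.96], [-0.34, 2.1], [-1.41, 1.46], [0.24, 2.44], [-1.37, 4.51], [0.17, 1.92], [-2.96, 2.96]. Speed limits (rad/s): [2.39, 2.39, 3.14, 3.14, 3.14, 3.14, 3.14].

## Interface

Orientations are given as a rotation vector (axis times angle).
In Python, from bench import r, eyes, ticket gives the robot as it stands. The module is installed in compiled form; this text tells all that it offers.
- The arm moves only by the tool arm_command, never from a script. Its argument "plan" is text: rows parted by semicolons, each of 4 numbers parted by spaces: the shift along the tool's x, y, z in m, then the turn about the tool's z in degrees. In form: tx ty tz yaw; .... A call has 1 to 20 rows; each row shifts and turns the commanded pose from where the row before left it, along the tool's axes as they then stand; what a row does not reach is not made up. A row lasts 1/8 s, in which the tool goes at most 62.5 mm and 10.7 degrees, less where a joint would pass 70% of its speed; a pose out of reach is approached as far as the arm can. A call is refused whole if a number of a shift passes 0.0625 or a number of a turn 10.7, either way. A call with a gripper value outside its range is refused whole. "hand" is the closure, from -1 (fully open) to 1 (shut), set as the call begins (left out, the last holds). The fingers move at their own pace and stop on an object; "grip_force" is the grip in N (left out, the last holds). Time passes only in rows, so rows that do not move let the fingers close. It gives the time, the measured TCP pose, the force, the opening and the grip force at its end, in the units of the state.
- r.get_obs(): the state, without advancing time (a new reading comes with each control period).
- eyes.grab_frame(name): name is "side" or "top" or "wrist"; returns (picture, depth): 420x560x3 uint8, red, green, blue; 420x560 float32, m along the optical axis (not along the pixel's ray), 0 where there is no reading.
- eyes.calibration(name): a dict with "fov_y" (degrees; the focal length in pixels is half the picture's height over the tangent of half this angle, whatever the lens; pixels are square), "cx", "cy" (the principal point, pixels), "k1" (the pictures are not rectified: a ray, as slopes to the right and down, at radius r is drawn at 1 + k1 r^2 times it, then the intrinsics apply), "origin" and "attitude" of the camera in the world; the wrist camera has in their place "tool_from_camera" (4x4, takes a point from camera to tool coordinates, whose origin is the TCP and whose axes are the flange's). Camera axes: x right, y up, looking along -z (the intrinsics and any distortion apply to the point x, -y, -z); pixel columns grow to the right and rows downward; lengths in m; the calibration is good to about 2 mm. A picture is of the moment at which its call begins: read the wrist's pose just before it. calibration takes no time and is no camera call.
- ticket.hand_in(): hands the job in; it is judged then, once.
The state is a dict: "clock": time; "joints": joint angles; "qvel": joint speeds; "tau": joint torques, N m; "tcp_pos": TCP position; "orientation": TCP orientation; "contact_force": force on the tool from outside, world axes, zero at the start; "moment": the same for the moment, N m; "grip_width": finger opening in m; "gripper_force": force on a finger pad.
Only numpy, scipy, OpenCV 4.12 (cv2) and the standard library are available. Lean on these libraries where they do the work, as an engineer would, in place of code of your own. Each camera call takes 0.05 s, during which the arm holds its last target. There are 200 camera calls.

## Task

The tyre of the hand-truck wheel lying on the packing bench must be let down. Unscrew the tiny knurled brass lock nut on its valve all the way up to its stop, then push the freed valve tip gently but fully in, keep it in for a good second and let it spring back out. Do not bend the valve, push the tip no harder than it needs, and leave everything else on the bench where it lies.

Things in the scene. Friction and masses are not known exactly. Their poses are not given: they have to be found in the camera images.
- wheel: black pneumatic tyre 260 mm across, yellow rim plate, steel hub, clamped flat on a square plywood stand 220 mm wide, 20 to 34 mm high; it does not move. Origin on its axis 20 mm below the tyre's underside (0 to 14 mm above the bench), z up. Above the origin: tyre top 105 mm, hub top 106, valve tip 165 to 172. The valve stands upright on the rim plate 42 mm from the wheel's axis along its +x
- stem: brass valve stem 9 mm across on a black rubber foot, upright, z along its axis; origin at its foot, 90 mm above the wheel's origin; its top rim is 52 mm higher. The foot gives sideways like a spring: a push of about 3 N at the nut moves it 1 mm and it springs back; leaning 0.12 rad (about 7 mm at the nut) is a bent valve
- stem_top (a point): the centre of the brass stem's top rim, 142 mm above the wheel's origin. The steel valve core screwed into it stands 3 to 10 mm proud of this rim, differently each time; the nut's underside rests on the core when screwed home. Below this rim the stem is clear for 34 mm, so fingers may reach past the nut
- nut (a joint): the knurled brass lock nut, 12 mm across, 9 mm tall, threaded on the steel valve pin; its underside is 3 to 10 mm above stem_top when home. Value: its turn in rad, 0 screwed home, growing anticlockwise from above (unscrewing) to its stop at 4.2. Starts at 0 to 0.5. It climbs 1.52 mm per rad, 6.4 mm in all. Stiff thread (0.05 N m), stays where it is left
- pin (a joint): the steel valve pin, 6 mm across; its flat top, the valve tip, is 23 to 30 mm above stem_top when out (10.8 mm above the home nut's top, 4.4 mm above the fully unscrewed nut's; the nut rides with the pin). Value: m pushed in, 0 out, 0.0055 fully in; only as far as the nut has climbed. Spring: 4 N to start, 12 N fully in, then a hard stop; over 18 N is too hard. Springs back out
- valve_cap: small black plastic valve dust cap, 14 mm across, 14 mm tall; origin at the centre of its underside
- tyre_lever: flat orange tyre lever, 155 x 18 x 6 mm along its x; origin at the centre of its underside
- inflator: hand inflator head: round dark gauge 48 mm across, 30 mm tall, at the origin, with a red handle 115 mm long towards +x
- tape_roll: roll of tan parcel tape lying flat, 104 mm across, 48 mm tall; origin at the centre of its underside
- tape_gun: blue tape dispenser with an orange roll, 130 x 50 mm, 82 mm tall; origin at the centre of its underside
- marker: white marker pen with a red cap, 120 mm long along its x, 14 mm thick
- seedling_pot: terracotta pot 76 mm across at the rim with a green seedling, 115 mm tall overall; origin at the centre of its underside

How it is judged:
By the outcome, as a careful person would: the job done as asked, in the order asked, and still so for the second after the job is handed in, with the robot touching nothing.
It also fails if it takes over 72 s, if anything falls off the work surface, if the arm or the gripper's body presses on something with over 40 N, if the wrist force passes 120 N, or if a joint passes its speed limit or range.

## Working session

There is one attempt and no reset: what is moved stays moved. The work goes in short steps, Python scripts to look and compute and a tool call to move; the robot and the scene stay as the last step left them, time stands still between calls to the robot, and variables do not carry over. Pictures are saved under pics/ and viewed, at most 10 in all, crops included, and the job is handed in when it is done.

Besides the shell and the picture viewer there is one more tool, called after ">>>" by a JSON object that holds its "method" and its "body", one argument or row to a line. arm_command: Moves the arm, as the interface text tells. Its arguments: {"type":"object","properties":{"plan":{"type":"string"},"hand":{"type":"number"},"grip_force":{"type":"number"}},"required":["plan"]}

```bash
mkdir -p pics
cat > h.py <<'E'
import numpy as np, cv2
from scipy.spatial.transform import Rotation as R
from bench import r, eyes, ticket
def cam(n,obs=None):
    c=eyes.calibration(n); f=210/np.tan(np.radians(c["fov_y"])/2)
    if "origin" in c:
        o=np.array(c["origin"]);A=np.array(c["attitude"])
        A=A if A.shape==(3,3) else R.from_rotvec(A).as_matrix() if A.size==3 else R.from_quat(A).as_matrix()
    else:
        T=np.array(c["tool_from_camera"]);Rt=R.from_rotvec(obs["orientation"]).as_matrix()
        A=Rt@T[:3,:3];o=np.array(obs["tcp_pos"])+Rt@T[:3,3]
    return c,f,o,A
def ray(n,uv,obs=None):
    c,f,o,A=cam(n,obs)
    K=np.array([[f,0,c["cx"]],[0,f,c["cy"]],[0,0,1.]])
    p=cv2.undistortPoints(np.array(uv,float).reshape(-1,1,2),K,np.array([c["k1"],0,0,0.])).reshape(-1,2)
    return o,np.c_[p[:,0],-p[:,1],-np.ones(len(p))]@A.T
def onplane(n,uv,z,obs=None):
    o,d=ray(n,uv,obs); return o+d*((z-o[2])/d[:,2])[:,None]
def pts(n,uv,depth,obs=None):
    o,d=ray(n,uv,obs); return o+d*np.array(depth)[:,None]
def meet(r1,r2):
    (o1,d1),(o2,d2)=r1,r2
    d1,d2=d1[0],d2[0]
    s=np.linalg.lstsq(np.c_[d1,-d2],o2-o1,rcond=None)[0]
    a,b=o1+s[0]*d1,o2+s[1]*d2
    return (a+b)/2,np.linalg.norm(a-b)
def save(n,img): cv2.imwrite("pics/"+n,img[:,:,::-1])
E
python3 - <<'E'
from h import *
o=r.get_obs();print(o)
ims=[]
for n in("side","top","wrist"):
    c=eyes.calibration(n);print(n,c)
    i,d=eyes.grab_frame(n);np.savez("/tmp/"+n+".npz",i=i,d=d);save(n+"0.png",i)
E
```

```text
{'clock': 0.0, 'joints': array([-1.39808516,  0.47779228,  0.02232552,  1.55644718, -0.01152959,
        1.10931676, -0.08310997]), 'qvel': array([-0.00086368,  0.00114891,  0.00045027, -0.00029262, -0.0016879 ,
        0.00041153,  0.00238615]), 'tau': array([-8.35393839e-04, -5.96449256e+01,  1.60739467e+00, -2.81203526e+01,
        1.24043811e-02,  9.42724786e-03,  9.69626683e-06]), 'tcp_pos': array([0.18690435, 0.64801314, 0.24433247]), 'orientation': array([-4.39610292e-01, -3.11052587e+00,  2.87388015e-03]), 'contact_force': array([-0.00346402,  0.16040651,  0.33010106]), 'moment': array([ 0.02014743,  0.00633378, -0.07144194]), 'gripper_force': 0.0, 'grip_width': 0.08563821359953087}
side {'fov_y': 51.98270040720823, 'cx': 277.202073026334, 'cy': 201.43595565776988, 'k1': -0.08736119325216901, 'origin': array([ 0.41186677, -0.69345798,  0.92026809]), 'attitude': array([ 0.72743491, -0.06672612, -0.21827678])}
top {'fov_y': 44.19234452438691, 'cx': 284.28411754588575, 'cy': 211.60163897910263, 'k1': -0.09615419857080117, 'origin': array([0.38100075, 0.02296521, 1.36403646]), 'attitude': array([ 0.09793525, -0.11316326, -1.54441156])}
wrist {'fov_y': 61.26163538009998, 'cx': 290.50766689218557, 'cy': 208.15722503113773, 'k1': 0.008056036235145302, 'tool_from_camera': array([[-1.41558533e-04,  9.50953619e-01,  3.09333469e-01,
         7.92991072e-02],
       [ 9.99999396e-01, -2.02452488e-04,  1.08000397e-03,
         9.94168724e-04],
       [ 1.08965901e-03,  3.09333435e-01, -9.50953016e-01,
        -1.27665451e-01],
       [ 0.00000000e+00,  0.00000000e+00,  0.00000000e+00,
         1.00000000e+00]])}
```

View pics/top0.png

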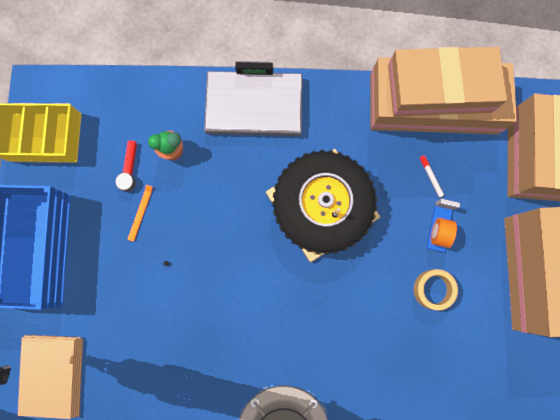

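View pics/side0.png

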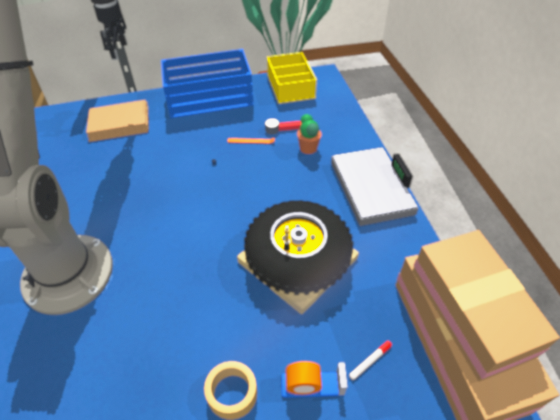

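The top view shows the wheel at about (325,200) with the valve near (337,213). In the side view the valve is near (288,240). I'll zoom in on both.

Run:
```python
from h import *
t=np.load("/tmp/top.npz");s=np.load("/tmp/side.npz")
a=cv2.resize(t["i"][180:240,300:365],None,fx=6,fy=6,interpolation=cv2.INTER_CUBIC)
b=cv2.resize(s["i"][210:270,265:330],None,fx=6,fy=6,interpolation=cv2.INTER_CUBIC)
save("crop1.png",np.hstack([a,b]))
# yellow rim centre
for n,f in(("top",t),("side",s)):
    h=cv2.cvtColor(f["i"],cv2.COLOR_RGB2HSV)
    m=cv2.inRange(h,(22,150,120),(34,255,255)); k,_,st,c=cv2.connectedComponentsWithStats(m)
    for j in range(1,k):
        if st[j,4]>150: print(n,st[j],c[j])
```

```text
top [   0  104   81   58 4442] [ 38.82868077 132.24425934]
top [ 304  177   45   47 1165] [325.45236052 199.51759657]
side [ 267   51   49   52 1886] [290.97242842  76.91728526]
side [275 219  48  35 905] [299.55027624 235.67513812]
```

View pics/crop1.png

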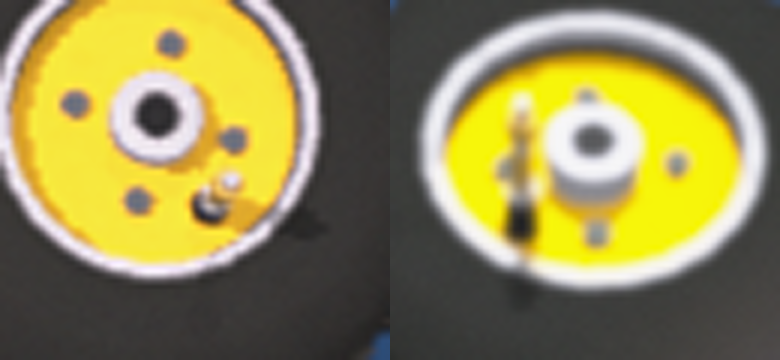

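Crop: the tip is at top (338.5,209.8) and side (286.5,226.5). The hub is at top (326,199) and side (299,233). Next I'll triangulate.

Run:
```python
from h import *
for nm,a,b in(("tip",(338.4,209.6),(286.4,226.4)),("foot",(334.5,214.2),(286.3,247)),("hub",(325.8,198.8),(298.6,233))):
    print(nm,meet(ray("top",[a]),ray("side",[b])))
o=r.get_obs();print(R.from_rotvec(o["orientation"]).as_matrix().round(3))
```

```text
tip (array([ 0.55188711, -0.11333842,  0.1680351 ]), np.float64(0.0013053909217006488))
foot (array([ 0.55160187, -0.11271937,  0.08894762]), np.float64(0.0018420432389236855))
hub (array([ 0.58754274, -0.08931372,  0.10274119]), np.float64(0.0016270228762072009))
[[-0.961  0.277 -0.   ]
 [ 0.277  0.961 -0.001]
 [-0.    -0.001 -1.   ]]
```

>>> {"method": "arm_command", "body": {
  "plan": "0 0 -0.006 10.7;0 0 -0.006 10.7;0 0 -0.006 10.7;0 0 -0.006 10.7;0 0 -0.006 10.7;0 0 -0.006 10.7;0 0 -0.006 10.7;0 0 0 10.7"
}}

```text
clock: 1.15
tcp_pos: [0.187, 0.6486, 0.2875]
orientation: [-2.442, -1.976, -0.0]
contact_force: [-0.9, -0.1, -0.1]
grip_width: 0.0855
gripper_force: 0.0
```

>>> {"method": "arm_command", "body": {
  "plan": "-0.042 0.032 0 0;-0.042 0.032 0 0;-0.042 0.032 0 0;-0.042 0.032 0 0;-0.042 0.032 0 0;-0.042 0.032 0 0;-0.042 0.032 0 0;-0.042 0.032 0 0;-0.042 0.032 0 0;-0.042 0.032 0 0;-0.042 0.032 0 0;-0.042 0.032 0 0;-0.042 0.032 0 0;-0.042 0.032 0 0;-0.042 0.032 0 0;-0.041 0.032 0 0;0 0 0 0;0 0 0 0"
}}

```text
clock: 3.4
tcp_pos: [0.5522, -0.112, 0.2868]
orientation: [-2.436, -1.983, 0.001]
contact_force: [0.5, 1.8, -0.8]
grip_width: 0.0855
gripper_force: 0.0
```

Run:
```python
from h import *
o=r.get_obs();print(o["joints"].round(3),o["tcp_pos"],o["orientation"],o["contact_force"])
i,d=eyes.grab_frame("wrist");np.savez("/tmp/w1.npz",i=i,d=d);save("w1.png",i)
```

```text
[-0.585  0.333  0.861  1.818 -0.279  1.118  0.168] [ 0.55216346 -0.11195476  0.28684584] [-2.43573094e+00 -1.98270523e+00  9.30576937e-04] [ 0.516547    1.82977012 -0.78358094]
```

View pics/w1.png

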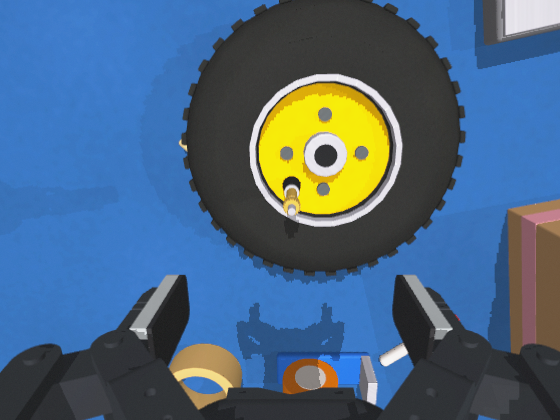

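The valve is at (291,180–213) with the tip near (291,211), and the fingers are clear of it. I'll take the tip position from depth.

Run:
```python
from h import *
o=r.get_obs();f=np.load("/tmp/w1.npz");d=f["d"]
v,u=np.mgrid[170:225,270:312];uv=np.c_[u.ravel(),v.ravel()]
p=pts("wrist",uv,d[170:225,270:312].ravel(),o)
z=p[:,2];print(z.max())
for lo in np.arange(.112,.178,.004):
    m=(z>=lo)&(z<lo+.004)&(np.hypot(p[:,0]-.552,p[:,1]+.112)<.015)
    if m.sum(): print(lo.round(3),m.sum(),p[m].mean(0).round(4),np.ptp(p[m],axis=0).round(4),uv[m].mean(0).round(1))
```

```text
0.4146474158506379
0.112 4 [ 0.5531 -0.1071  0.1135] [0.0043 0.0008 0.0039] [290.8 184.2]
0.116 23 [ 0.5528 -0.1088  0.119 ] [0.0126 0.01   0.0035] [290.7 187.7]
0.12 60 [ 0.5532 -0.1103  0.1211] [0.0124 0.0108 0.0035] [291.5 189.9]
0.124 12 [ 0.5532 -0.1091  0.126 ] [0.0073 0.0036 0.0028] [291.3 190.1]
0.128 16 [ 0.553  -0.1092  0.1303] [0.0084 0.0037 0.0032] [291.1 191.7]
0.132 12 [ 0.5525 -0.1094  0.1343] [0.0083 0.0031 0.0037] [290.6 193.2]
0.136 13 [ 0.5531 -0.1091  0.1383] [0.0081 0.0031 0.0035] [291.2 194.2]
0.14 19 [ 0.5532 -0.1092  0.1421] [0.008  0.0033 0.0035] [291.4 195.5]
0.144 5 [ 0.5533 -0.109   0.1453] [0.004  0.0019 0.002 ] [291.4 196.4]
0.152 19 [ 0.5531 -0.108   0.1549] [0.0123 0.0048 0.0033] [290.9 198.7]
0.156 25 [ 0.5522 -0.108   0.1585] [0.0126 0.0098 0.0038] [289.8 200.3]
0.16 149 [ 0.5527 -0.1112  0.1619] [0.0129 0.0123 0.0039] [291.3 205.5]
0.164 13 [ 0.5529 -0.1104  0.1663] [0.0049 0.003  0.0038] [291.3 206.2]
0.168 28 [ 0.5527 -0.1118  0.1707] [0.0053 0.0056 0.0039] [291.4 210. ]
0.172 34 [ 0.5527 -0.1124  0.1726] [0.0054 0.0055 0.0017] [291.6 211.6]
```

>>> {"method": "arm_command", "body": {
  "plan": "0 0 0.008 10.7;0 0 0.008 10.7;0 0 0.008 10.7;0 0 0.008 10.7;0 0 0.008 10.7;0 0 0.008 10.7;0 0 0.008 10.7;0 0 0.008 10.7;0 0 0.008 10.7;0 0 0.008 10.7;0 0 0.008 10.7;0 0 0 0;0 0 0 0"
}}

```text
clock: 5.08
tcp_pos: [0.5526, -0.1113, 0.1995]
orientation: [-2.96, 1.051, 0.0]
contact_force: [-0.2, -0.7, -0.4]
grip_width: 0.0854
gripper_force: 0.0
```

Run:
```python
from h import *
o=r.get_obs();print(o["joints"].round(3),o["tcp_pos"],R.from_rotvec(o["orientation"]).as_matrix().round(4),o["contact_force"],o["moment"])
i,d=eyes.grab_frame("wrist");np.savez("/tmp/w2.npz",i=i,d=d);save("w2.png",i)
v,u=np.mgrid[0:420,0:560];uv=np.c_[u.ravel(),v.ravel()]
p=pts("wrist",uv,d.ravel(),o);z=p[:,2]
n=np.hypot(p[:,0]-.5525,p[:,1]+.112)<.012
for lo,hi in((.12,.147),(.153,.160),(.160,.1645),(.1695,.178)):
    m=n&(z>=lo)&(z<hi);print(lo,m.sum(),p[m].mean(0),(p[m].min(0)+p[m].max(0))/2,np.ptp(p[m],axis=0),np.median(z[m]))
```

```text
[-0.769  0.705  1.279  1.923 -0.762  1.118 -1.432] [ 0.55258561 -0.11130403  0.19949127] [[ 7.759e-01 -6.308e-01  2.000e-04]
 [-6.308e-01 -7.759e-01  6.000e-04]
 [-3.000e-04 -6.000e-04 -1.000e+00]] [-0.16943158 -0.71148728 -0.37840959] [-3.49596130e-05  1.06181247e-02  5.48422931e-03]
0.12 349 [ 0.55486111 -0.11515084  0.13102592] [ 0.55266446 -0.11322443  0.1334905 ] [0.01268411 0.01278007 0.02698086] 0.13072627664382316
0.153 131 [ 0.55611385 -0.11577325  0.15675605] [ 0.55307785 -0.11303047  0.15649863] [0.01240628 0.01381047 0.00696972] 0.15665340441651524
0.16 316 [ 0.55376658 -0.11430456  0.16189166] [ 0.55243416 -0.11311738  0.16227362] [0.01323109 0.01334911 0.00434234] 0.16183602654547785
0.1695 128 [ 0.55287581 -0.113611    0.1718942 ] [ 0.55259272 -0.1133479   0.17151775] [0.0063307  0.00576504 0.00394607] 0.17208133213482416
```

View pics/w2.png

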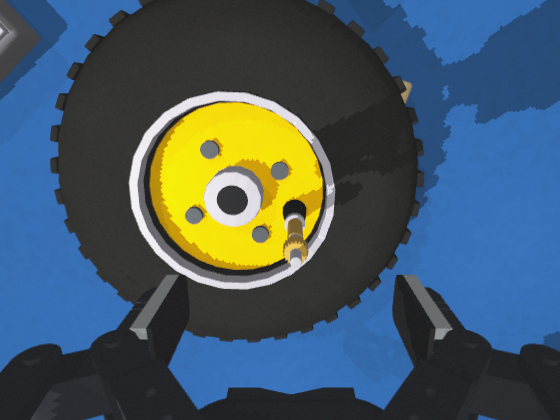

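The valve tip is at (297,262), upright and about midway between the pads. The measured axis is (0.5526,-0.1127), and the nut's centre is at z≈0.157. I'll shift slightly, descend and close gently.

>>> {"method": "arm_command", "body": {
  "plan": "0.0009 0.0011 0.01 0;0 0 0.01 0;0 0 0.01 0;0 0 0.01 0;0 0 0.0075 0;0 0 0 0;0 0 0 0"
}}

```text
clock: 6.0
tcp_pos: [0.5526, -0.1138, 0.152]
orientation: [2.958, -1.059, 0.001]
contact_force: [0.5, -0.9, -0.2]
grip_width: 0.0854
gripper_force: 0.0
```

>>> {"method": "arm_command", "body": {
  "plan": "0 0 0 0;0 0 0 0;0 0 0 0;0 0 0 0;0 0 0 0;0 0 0 0;0 0 0 0;0 0 0 0;0 0 0 0;0 0 0 0",
  "hand": 1,
  "grip_force": 20
}}

```text
clock: 7.25
tcp_pos: [0.5525, -0.1137, 0.1518]
orientation: [2.958, -1.059, 0.0]
contact_force: [-0.4, -0.9, 1.4]
grip_width: 0.0105
gripper_force: 19.5
```

Run:
```python
from h import *
o=r.get_obs();print({k:np.round(v,4) for k,v in o.items()})
```

```text
{'clock': np.float64(7.25), 'joints': array([-0.7201,  0.7514,  1.2036,  1.9601, -0.8297,  1.0424, -1.3887]), 'qvel': array([ 0.0015, -0.0006, -0.0006,  0.0011,  0.001 ,  0.0016, -0.0011]), 'tau': array([-3.41400e-01, -4.41530e+01,  1.86511e+01, -1.83132e+01,
       -1.82100e-01,  2.23000e-02, -2.30000e-03]), 'tcp_pos': array([ 0.5525, -0.1137,  0.1518]), 'orientation': array([ 2.9577, -1.0588,  0.    ]), 'contact_force': array([-0.4287, -0.8548,  1.3649]), 'moment': array([-0.0809,  0.1233,  0.0071]), 'gripper_force': np.float64(19.459), 'grip_width': np.float64(0.0105)}
```

>>> {"method": "arm_command", "body": {
  "plan": "0 0 -0.0003 -10.7;0 0 -0.0003 -10.7;0 0 -0.0003 -10.7;0 0 -0.0003 -10.7;0 0 0 0"
}}

```text
clock: 7.88
tcp_pos: [0.5523, -0.1136, 0.1531]
orientation: [-3.139, -0.091, -0.0]
contact_force: [-0.7, -0.6, 1.0]
grip_width: 0.0107
gripper_force: 19.6
```

Run:
```python
from h import *
o=r.get_obs();print({k:np.round(v,4) for k,v in o.items()})
i,d=eyes.grab_frame("wrist");s,_=eyes.grab_frame("side")
a=cv2.resize(i[240:400,170:410],(480,320),interpolation=cv2.INTER_CUBIC)
save("w3.png",a)
```

```text
{'clock': np.float64(7.875), 'joints': array([-0.6426,  0.6256,  1.0301,  1.9561, -0.668 ,  0.9477, -0.7908]), 'qvel': array([-0.0122,  0.0188,  0.0212, -0.0049, -0.0183,  0.0083, -0.0661]), 'tau': array([-1.71800e-01, -4.44090e+01,  1.49433e+01, -2.04010e+01,
       -3.60000e-03,  2.41000e-02,  8.35300e-01]), 'tcp_pos': array([ 0.5523, -0.1136,  0.1531]), 'orientation': array([-3.1392e+00, -9.0700e-02, -4.0000e-04]), 'contact_force': array([-0.7479, -0.6196,  1.0183]), 'moment': array([-0.1601,  0.0542,  0.0042]), 'gripper_force': np.float64(19.6006), 'grip_width': np.float64(0.0107)}
```

View pics/w3.png

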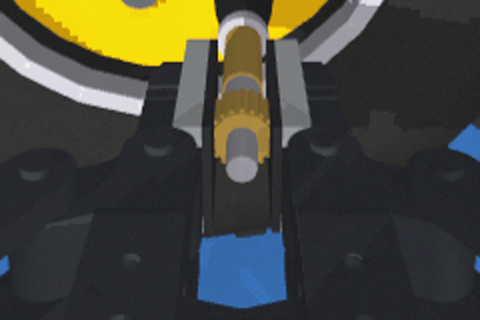

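The pads grip the nut at crop (243,120) and the pin tip stands free above it at (240,165). I'll continue unscrewing.

>>> {"method": "arm_command", "body": {
  "plan": "0 0 -0.0003 -10.7;0 0 -0.0003 -10.7;0 0 -0.0003 -10.7;0 0 -0.0002 -10.7;0 0 -0.0003 -10.7;0 0 -0.0003 -10.7;0 0 -0.0003 -10.7;0 0 -0.0002 -10.7;0 0 0 0;0 0 0 0"
}}

```text
clock: 9.22
tcp_pos: [0.5525, -0.1138, 0.1551]
orientation: [-2.246, -2.196, 0.001]
contact_force: [-1.0, -0.6, 1.8]
grip_width: 0.0108
gripper_force: 19.7
```

Run:
```python
from h import *
o=r.get_obs();print({k:np.round(v,4) for k,v in o.items() if k not in("qvel","tau")})
i,d=eyes.grab_frame("wrist")
a=cv2.resize(i[240:400,170:410],(480,320),interpolation=cv2.INTER_CUBIC)
save("w4.png",a);np.savez("/tmp/w4.npz",i=i,d=d)
v,u=np.mgrid[270:350,270:310]
p=pts("wrist",np.c_[u.ravel(),v.ravel()],d[270:350,270:310].ravel(),o)
n=np.hypot(p[:,0]-.5525,p[:,1]+.113)<.008
print(np.histogram(p[n,2],np.arange(.144,.18,.002)))
```

```text
{'clock': np.float64(9.225), 'joints': array([-0.3984,  0.4662,  0.6407,  1.9408, -0.3649,  0.8516,  0.4135]), 'tcp_pos': array([ 0.5525, -0.1138,  0.1551]), 'orientation': array([-2.2459e+00, -2.1965e+00,  5.0000e-04]), 'contact_force': array([-1.0221, -0.6178,  1.7933]), 'moment': array([-0.1093,  0.1518, -0.0447]), 'gripper_force': np.float64(19.7068), 'grip_width': np.float64(0.0108)}
(array([ 80,  42,  65,  34,   5,   2,  37,  79,  78,  97, 396,  78,  58,
       134, 139,   3, 182]), array([0.144, 0.146, 0.148, 0.15 , 0.152, 0.154, 0.156, 0.158, 0.16 ,
       0.162, 0.164, 0.166, 0.168, 0.17 , 0.172, 0.174, 0.176, 0.178]))
```

>>> {"method": "arm_command", "body": {
  "plan": "0 0 -0.0003 -10.7;0 0 -0.0003 -10.7;0 0 -0.0003 -10.7;0 0 -0.0002 -10.7;0 0 -0.0003 -10.7;0 0 -0.0003 -10.7;0 0 -0.0003 -10.7;0 0 0 0;0 0 0 0"
}}

```text
clock: 10.4
tcp_pos: [0.5525, -0.1138, 0.1571]
orientation: [-0.447, -3.109, 0.0]
contact_force: [-0.4, -0.9, 1.2]
grip_width: 0.0109
gripper_force: 19.7
```

>>> {"method": "arm_command", "body": {
  "plan": "0 0 -0.0003 -10.7;0 0 -0.0003 -10.7;0 0 0 0"
}}

```text
clock: 10.78
tcp_pos: [0.5525, -0.1137, 0.1577]
orientation: [0.139, -3.138, -0.0]
contact_force: [-1.0, 0.1, 1.0]
grip_width: 0.0107
gripper_force: 19.7
```

Run:
```python
from h import *
o=r.get_obs();print({k:np.round(v,4) for k,v in o.items() if k not in("qvel")})
```

```text
{'clock': np.float64(10.775), 'joints': array([-0.0844,  0.4017,  0.2236,  1.919 , -0.1176,  0.8334,  1.8603]), 'tau': array([-2.04300e-01, -4.79466e+01,  2.80710e+00, -2.27236e+01,
       -4.86000e-02, -5.10000e-03,  9.41300e-01]), 'tcp_pos': array([ 0.5525, -0.1137,  0.1577]), 'orientation': array([ 1.3870e-01, -3.1384e+00, -3.0000e-04]), 'contact_force': array([-1.0093,  0.0716,  1.0392]), 'moment': array([-0.214 ,  0.0508, -0.0146]), 'gripper_force': np.float64(19.683), 'grip_width': np.float64(0.0107)}
```

>>> {"method": "arm_command", "body": {
  "plan": "0 0 -0.0003 -10.7;0 0 -0.0002 -6;0 0 0 -6;0 0 0 -4;0 0 0 0;0 0 0 0"
}}

```text
clock: 11.52
tcp_pos: [0.5523, -0.1136, 0.158]
orientation: [0.86, -3.021, -0.0]
contact_force: [0.7, -0.4, -1.9]
grip_width: 0.0109
gripper_force: 19.5
```

Run:
```python
from h import *
o=r.get_obs();print({k:np.round(v,4) for k,v in o.items() if k not in("qvel")})
i,d=eyes.grab_frame("wrist")
v,u=np.mgrid[260:360,260:320]
p=pts("wrist",np.c_[u.ravel(),v.ravel()],d[260:360,260:320].ravel(),o)
n=np.hypot(p[:,0]-.5525,p[:,1]+.1135)<.0075
h,e=np.histogram(p[n,2],np.arange(.15,.18,.001));print([(round(b,3),int(a)) for a,b in zip(h,e)])
for lo in(.165,.1705):
  m=n&(p[:,2]>lo)&(p[:,2]<lo+.005); print(np.median(p[m],axis=0))
save("w5.png",cv2.resize(i[240:400,170:410],(480,320),interpolation=cv2.INTER_CUBIC))
```

```text
{'clock': np.float64(11.525), 'joints': array([-8.0000e-04,  3.9700e-01,  1.1710e-01,  1.9131e+00, -6.0900e-02,
        8.3540e-01,  2.2738e+00]), 'tau': array([-2.82900e-01, -5.01755e+01,  2.10470e+00, -2.34911e+01,
       -4.42000e-02,  2.05200e-01,  6.43000e-02]), 'tcp_pos': array([ 0.5523, -0.1136,  0.158 ]), 'orientation': array([ 8.603e-01, -3.021e+00, -3.000e-04]), 'contact_force': array([ 0.6679, -0.3836, -1.8775]), 'moment': array([-0.126 , -0.1306, -0.1059]), 'gripper_force': np.float64(19.508), 'grip_width': np.float64(0.0109)}
[(np.float64(0.15), 34), (np.float64(0.151), 33), (np.float64(0.152), 38), (np.float64(0.153), 10), (np.float64(0.154), 0), (np.float64(0.155), 0), (np.float64(0.156), 0), (np.float64(0.157), 0), (np.float64(0.158), 3), (np.float64(0.159), 20), (np.float64(0.16), 28), (np.float64(0.161), 37), (np.float64(0.162), 42), (np.float64(0.163), 34), (np.float64(0.164), 44), (np.float64(0.165), 38), (np.float64(0.166), 63), (np.float64(0.167), 261), (np.float64(0.168), 173), (np.float64(0.169), 35), (np.float64(0.17), 22), (np.float64(0.171), 87), (np.float64(0.172), 102), (np.float64(0.173), 22), (np.float64(0.174), 18), (np.float64(0.175), 12), (np.float64(0.176), 2), (np.float64(0.177), 0), (np.float64(0.178), 1)]
[ 0.54999443 -0.11479235  0.1677491 ]
[ 0.55180522 -0.11323237  0.1721535 ]
```

View pics/w5.png

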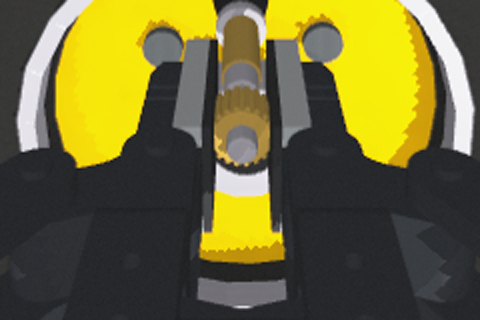

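The nut is at its stop: its top is 4.4 mm below the tip and the moment has risen. I'll open, rise, shut the fingers above the tip and approach.

>>> {"method": "arm_command", "body": {
  "plan": "0 0 0 0;0 0 0 0;0 0 0 0;0 0 0 0;0 0 0 0",
  "hand": 0
}}

```text
clock: 12.2
tcp_pos: [0.5525, -0.1137, 0.1583]
orientation: [-0.866, 3.02, 0.0]
contact_force: [0.1, -0.3, -0.1]
grip_width: 0.0422
gripper_force: 0.0
```

>>> {"method": "arm_command", "body": {
  "plan": "0 0 -0.005 0;0 0 -0.01 0;0 0 -0.01 0;0 0 -0.01 0;0 0 -0.01 0;0 0 0 0;0 0 0 0"
}}

```text
clock: 13.08
tcp_pos: [0.5523, -0.1136, 0.2031]
orientation: [0.866, -3.019, -0.0]
contact_force: [1.1, -0.2, -0.3]
grip_width: 0.0431
gripper_force: 0.0
```

>>> {"method": "arm_command", "body": {
  "plan": "0 0 0 0;0 0 0 0;0 0 0 0;0 0 0 0;0 0 0 0;0 0 0 0;0 0 0 0;0 0 0 0",
  "hand": 1
}}

```text
clock: 14.08
tcp_pos: [0.5525, -0.1136, 0.2033]
orientation: [-0.866, 3.02, 0.0]
contact_force: [-0.2, -0.0, 0.6]
grip_width: 0.0002
gripper_force: 0.0
```

Run:
```python
from h import *
o=r.get_obs();print({k:np.round(v,4) for k,v in o.items() if k not in("qvel")})
i,d=eyes.grab_frame("wrist")
v,u=np.mgrid[0:420,0:560];uv=np.c_[u.ravel(),v.ravel()]
p=pts("wrist",uv,d.ravel(),o)
n=np.hypot(p[:,0]-.5525,p[:,1]+.1133)<.009
for a,b in((.165,.1695),(.1705,.178)):
  m=n&(p[:,2]>a)&(p[:,2]<b); print(m.sum(),np.median(p[m],axis=0) if m.sum() else "")
save("w6.png",i[150:420,130:430])
```

```text
{'clock': np.float64(14.075), 'joints': array([-0.0069,  0.3404,  0.1233,  1.8749, -0.0513,  0.9293,  2.2696]), 'tau': array([-1.20000e-03, -4.75323e+01,  2.15740e+00, -2.51590e+01,
        1.13000e-02,  1.30000e-03,  0.00000e+00]), 'tcp_pos': array([ 0.5525, -0.1136,  0.2033]), 'orientation': array([-0.8662,  3.0198,  0.    ]), 'contact_force': array([-0.1892, -0.0027,  0.6188]), 'moment': array([-0.0879, -0.0241, -0.0618]), 'gripper_force': np.float64(0.0), 'grip_width': np.float64(0.0002)}
282 [ 0.54967999 -0.11548351  0.16762369]
49 [ 0.55106439 -0.11431874  0.17205842]
```

View pics/w6.png

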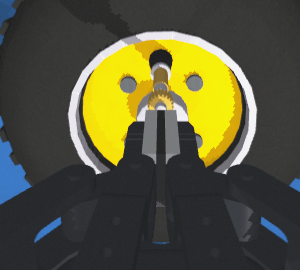

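The shut fingertips sit over the tip, which they partly hide at crop (160,105). The nut stays up at z 0.1676. I'll descend.

>>> {"method": "arm_command", "body": {
  "plan": "0 0 0.005 0;0 0 0.005 0;0 0 0.004 0;0 0 0 0;0 0 0 0"
}}

```text
clock: 14.75
tcp_pos: [0.5526, -0.1137, 0.1893]
orientation: [-0.866, 3.02, -0.0]
contact_force: [0.1, 0.5, 0.7]
grip_width: -0.0001
gripper_force: 0.0
```

>>> {"method": "arm_command", "body": {
  "plan": "0 0 0.001 0;0 0 0.001 0;0 0 0.001 0;0 0 0 0;0 0 0 0"
}}

```text
clock: 15.38
tcp_pos: [0.5528, -0.1137, 0.1867]
orientation: [-0.866, 3.019, -0.0]
contact_force: [0.2, 0.8, 4.7]
grip_width: 0.0005
gripper_force: 2.2
```

>>> {"method": "arm_command", "body": {
  "plan": "0 0 0.001 0;0 0 0 0;0 0 0 0"
}}

```text
clock: 15.75
tcp_pos: [0.5529, -0.1137, 0.1856]
orientation: [-0.866, 3.019, -0.0]
contact_force: [-0.8, -0.1, 5.6]
grip_width: 0.0001
gripper_force: 2.9
```

>>> {"method": "arm_command", "body": {
  "plan": "0 0 0.001 0;0 0 0 0;0 0 0 0"
}}

```text
clock: 16.12
tcp_pos: [0.553, -0.1138, 0.1849]
orientation: [-0.866, 3.019, -0.001]
contact_force: [-0.6, -0.2, 6.7]
grip_width: 0.0
gripper_force: 3.5
```

>>> {"method": "arm_command", "body": {
  "plan": "0 0 0.001 0;0 0 0.001 0;0 0 0 0;0 0 0 0"
}}

```text
clock: 16.62
tcp_pos: [0.5533, -0.1138, 0.1832]
orientation: [-0.866, 3.018, -0.001]
contact_force: [-0.8, 0.3, 8.3]
grip_width: -0.0
gripper_force: 4.6
```

>>> {"method": "arm_command", "body": {
  "plan": "0 0 0.001 0;0 0 0 0;0 0 0 0"
}}

```text
clock: 17.0
tcp_pos: [0.5534, -0.1138, 0.1825]
orientation: [-0.865, 3.018, -0.001]
contact_force: [-0.8, 0.3, 10.4]
grip_width: -0.0001
gripper_force: 5.1
```

>>> {"method": "arm_command", "body": {
  "plan": "0 0 0.0005 0;0 0 0.0003 0;0 0 0 0;0 0 0 0"
}}

```text
clock: 17.5
tcp_pos: [0.5535, -0.1139, 0.1818]
orientation: [-0.865, 3.018, -0.001]
contact_force: [-1.4, -0.2, 11.2]
grip_width: 0.0002
gripper_force: 5.6
```

>>> {"method": "arm_command", "body": {
  "plan": "0 0 0.0003 0;0 0 0 0;0 0 0 0"
}}

```text
clock: 17.88
tcp_pos: [0.5536, -0.1139, 0.1816]
orientation: [-0.865, 3.017, -0.001]
contact_force: [-1.7, 0.5, 11.7]
grip_width: 0.0003
gripper_force: 5.7
```

Run:
```python
from h import *
z=[];f=[];g=[];t=[]
for _ in range(3):
    o=r.get_obs();z.append(o["tcp_pos"][2]);f.append(o["contact_force"]);g.append(o["gripper_force"]);t.append(o["tau"]);eyes.grab_frame("wrist")
print(np.round(z,4),np.round(f,2),g)
```

```text
[0.1816 0.1816 0.1816] [[-1.65  0.54 11.68]
 [-1.46  0.31 11.77]
 [-1.26 -0.53 10.88]] [5.737556666135788, 5.736787766218185, 5.736345872282982]
```

>>> {"method": "arm_command", "body": {
  "plan": "0 0 0.0003 0;0 0 0 0;0 0 0 0"
}}

```text
clock: 18.4
tcp_pos: [0.5536, -0.1139, 0.1813]
orientation: [-0.865, 3.017, -0.001]
contact_force: [-1.2, 1.1, 11.2]
grip_width: 0.0001
gripper_force: 5.9
```

>>> {"method": "arm_command", "body": {
  "plan": "0 0 0.0002 0;0 0 0 0;0 0 0 0"
}}

```text
clock: 18.77
tcp_pos: [0.5538, -0.1139, 0.1813]
orientation: [-0.865, 3.017, -0.002]
contact_force: [-1.8, -0.2, 13.1]
grip_width: 0.0
gripper_force: 6.4
```

>>> {"method": "arm_command", "body": {
  "plan": "0 0 0.0001 0;0 0 0 0;0 0 0 0;0 0 0 0;0 0 0 0;0 0 0 0;0 0 0 0;0 0 0 0;0 0 0 0;0 0 0 0;0 0 0 0;0 0 0 0;0 0 0 0;0 0 0 0"
}}

```text
clock: 20.52
tcp_pos: [0.5538, -0.1139, 0.1813]
orientation: [-0.865, 3.017, -0.002]
contact_force: [-1.9, 0.1, 13.2]
grip_width: 0.0001
gripper_force: 6.6
```

The tip is on its stop at about 13 N and has been held for 1.7 s. I'll let it spring back and withdraw.

>>> {"method": "arm_command", "body": {
  "plan": "0 0 -0.002 0;0 0 -0.002 0;0 0 -0.002 0;0 0 -0.004 0;0 0 -0.01 0;0 0 -0.02 0;0 0 -0.03 0;0 0 -0.03 0;0 0 0 0;0 0 0 0;0 0 0 0;0 0 0 0"
}}

```text
clock: 22.02
tcp_pos: [0.552, -0.1136, 0.2787]
orientation: [0.866, -3.018, -0.001]
contact_force: [-0.3, -0.4, 0.3]
grip_width: 0.0
gripper_force: 0.0
```

Run:
```python
from h import *
o=r.get_obs();print(o["tcp_pos"],o["contact_force"],o["clock"])
i,d=eyes.grab_frame("wrist")
v,u=np.mgrid[0:420,0:560];p=pts("wrist",np.c_[u.ravel(),v.ravel()],d.ravel(),o)
n=np.hypot(p[:,0]-.5525,p[:,1]+.1133)<.009
for a,b in((.158,.1695),(.1695,.178)):
  m=n&(p[:,2]>a)&(p[:,2]<b); print(m.sum(),np.median(p[m],axis=0) if m.sum() else "")
save("w7.png",i)
```

```text
[ 0.55204625 -0.11357356  0.27870434] [-0.33738051 -0.36461992  0.26851322] 22.025
240 [ 0.5505918  -0.11470443  0.16751499]
57 [ 0.55229568 -0.11352093  0.17198148]
```

View pics/w7.png

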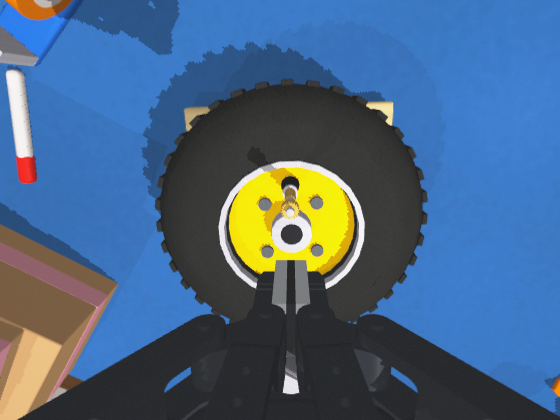

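The valve at (290,185–212) is upright, the nut top is at z 0.1675 and the tip is back out at z 0.172. The robot is clear of everything.

```bash
python3 -c "
from h import *
print(ticket.hand_in())"
```

```text
the job is handed in; nothing more can be done
None
```

The job is handed in: the lock nut was unscrewed to its stop, then the valve tip was pushed fully in at about 13 N, held for about 1.7 s and let spring back out, with the valve upright and nothing else touched.

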